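# Feed one block from the plunger dispenser and stow it in the latch drawer

## Task

Press the black plunger of the block dispenser all the way down to its stop, once only, and let it rise again, so that a single block is fed out onto the plate in front. Then press the round latch button on top of the small grey cabinet so that its drawer springs open, lay the fed-out block gently flat in the drawer without dropping it, let go of it, and push the drawer in until it latches shut. Leave the second block in the dispenser and everything else on the bench where it is.

Things in the scene. Friction and masses are not known exactly. Their poses are not given: they have to be found in the camera images.
- dispenser: Fixed plunger dispenser. Origin: underside, on the magazine's axis. -x: feed direction (towards the robot +-15 deg). Base plate x -110 to 105, y +-50, top at 12 mm. Magazine: open-topped shaft with clear sides, x +-24, y +-21, up to 62 mm, mouth 25.5 mm high in front. Tower x 25 to 99, y +-30, up to 85 mm, carries the plunger. As the plunger rises the pusher draws back and the spare block drops down.
- plunger_top (a point): Centre of the flat top of the plunger's round black head (46 mm across, flat part 38 mm); 165 mm above the work surface when up, at dispenser x +62 mm, y 0. Moves with the plunger.
- plunger (a joint): Plunger travel, m: 0 up, 0.035 at its stop, straight down. Spring: about 3.5 N to start, 9.5 N at the stop, plus about 1 to 3 N for the block; it comes back up by itself.
- feed_point (a point): Point on the plate's top in front of the magazine (dispenser x -55, z 12 mm), where the fed block's centre comes to lie, its rear face 12 mm clear of the magazine; it may slide some mm farther if the plunger is pressed fast. A pusher goes 1.65 mm forward per mm of plunger and shoves the lowest block out. Lip 6 mm high at the plate's front end (x -105).
- block: The lowest aluminium block in the magazine, the one that is fed out: 36 (its x) by 30 (its y) by 22 mm high, 45 to 90 g, a dark bore and two small holes on top. Origin: centre of its underside; starts aligned with the dispenser, on the plate (z 12 mm).
- spare_block: The second, identical block, lying on the first in the magazine. Origin: centre of its underside. It stays in the dispenser.
- cabinet: Small fixed grey cabinet with a plain wooden drawer front without a handle. Origin: underside, 40 mm behind the front edge of the casing. Casing x -40 to +78, y -62 to +62, top at 66 mm. The drawer comes out to its -x (roughly towards the robot, +-15 deg).
- latch_top (a point): Centre of the top of the round steel latch button, 28 mm across, on the cabinet's top at cabinet x +57 mm; 80 mm above the work surface when up. Moves with the button.
- latch (a joint): Latch button travel, m: 0 up, 0.008 at its stop, straight down; springs back. About 2 N to start, 5.5 N at the stop. Pressing it more than 6 mm frees the drawer, which springs open by itself in about a second. It dips by itself as the drawer is pushed home.
- drawer (a joint): Drawer travel, m: 0 latched shut, 0.075 fully open; at its inner stop it is -0.004. Its spring pushes outward with 4 N (shut) to 2 N (open). To latch it, push the front inward past 0 to about -0.003 (about 8 N at most); when let go it rests within 1 mm of 0. If not latched it springs open again.
- drawer_in (a point): Centre of the drawer's inner floor, 12 mm above the work surface; axes as the cabinet. Inside 79 (x) by 100 mm (y); side and rear walls 30 mm high above the floor, 4 mm thick; front panel 10 mm thick, 49 mm above the floor. Fully open, all but the rear 1 mm of the inside is in front of the casing. Moves with the drawer.
- drawer_front (a point): Centre of the outer face of the drawer's wooden front, 34 mm above the work surface; the front is 120 mm wide (y) and spans heights 7 to 61 mm. The face looks to the cabinet's -x; shut, it lies at cabinet x -55 mm. Moves with the drawer.
- tape_roll: Bystander: roll of packing tape, lying flat, 80 mm across, 36 mm high. Leave it alone.
- screwdriver: Bystander: screwdriver, 180 mm long, lying. Leave it alone.
- clevis: Bystander: steel fork clevis with a cross pin, about 70 mm long, 28 mm high. Leave it alone.
- mug: Bystander: white mug, 76 mm across, 90 mm high. Leave it alone.
- sealant: Bystander: white plastic bottle with black cap, 48 mm across, 120 mm high. Leave it alone.
- screw_jar: Bystander: glass jar with steel cap, 60 mm across, 70 mm high. Leave it alone.
- wrench: Bystander: steel wrench, 180 mm long, lying. Leave it alone.
Not all that is in view belongs to the job. Leave any red look-alike of the cabinet alone. What is shaped like the dispenser but pink is not meant.

How it is judged:
On the way, in this order (a step that is already met when the one before it is completed fails the run):
1. the plunger is pressed down to its stop (at least 32.5 of 35 mm) (value of joint plunger above 0.0325 m), for 0.05 s.
2. the plunger has risen again (under 4 mm) and the block lies fed out on the apron (value of joint plunger below 0.004 m and x of block in the frame of dispenser below -0.045 m), for 0.1 s.
3. the latch has let the drawer spring open (over 60 mm) (value of joint drawer above 0.06 m), for 0.1 s.
4. the block lies flat in the open drawer, let go by the gripper (x of block in the frame of drawer_in between -0.036 and 0.036 m and y of block in the frame of drawer_in between -0.046 and 0.046 m and z of block in the frame of drawer_in below 0.006 m and value of joint drawer above 0.04 m and angle between block's own z axis and vertical below 0.15 rad and contact force between block and the fingers below 0.1 N and linear speed of block below 0.05 m/s), for 0.2 s.
At the end, for the whole second after the job is handed in: The drawer is latched shut (within 4 mm of its shut position), the fed-out block lies flat and still on its floor, the latch button and the plunger are up, and the spare block is still in the dispenser's magazine (within 10 mm of its axis) (value of joint each of drawer, plunger below 0.004 m and value of joint latch below 0.002 m and x of block in the frame of drawer_in between -0.036 and 0.036 m and y of block in the frame of drawer_in between -0.046 and 0.046 m and z of block in the frame of drawer_in below 0.006 m and angle between block's own z axis and vertical below 0.15 rad and linear speed of block below 0.02 m/s and horizontal distance between spare_block and dispenser below 0.01 m); the robot touches nothing.
It fails at once if the spare block leaves the magazine (over 15 mm from its axis) (horizontal distance between spare_block and dispenser above 0.015 m).
It fails at once if the block is dropped into the drawer (falls into it faster than 0.7 m/s) (x of block in the frame of drawer_in between -0.036 and 0.036 m and y of block in the frame of drawer_in between -0.046 and 0.046 m and z of block in the frame of drawer_in below 0.03 m and linear speed of block above 0.7 m/s).
It fails at once if a bystander is moved more than 30 mm (distance of any of tape_roll, screwdriver, clevis, mug, sealant, screw_jar, wrench from where it was at the start of the episode above 0.03 m).
It also fails if it takes over 72 s, if anything falls off the work surface, if the arm or the gripper's body presses on something with over 40 N, if the wrist force passes 120 N, or if a joint passes its speed limit or range.

## Robot

A 6-joint arm with a two-finger parallel gripper is mounted at the origin on the work surface. World frame = base frame: x ahead of the robot, y to its left, z up, the work surface at z = 0. Lengths are in m, angles in rad, forces in N, time in s.
With the tool pointing down it reaches from about 0.25 to 0.725 m from the base axis. Payload 4 kg.
Tool frame: the origin (TCP) lies midway between the tips of the shut fingers; the grasp point (between the pads) lies 19 mm behind it; y points along the fingers, x is the direction in which the jaws open and shut, and the axes are right-handed (so a half turn about y gives the same grasp; the last joint's range is limited). The gripper opens to 85 mm and grips with 20 to 120 N. Pads are 22 mm wide; open, the fingers measure 114 mm over their backs; the gripper's body (76 mm by 85 mm) begins 54 mm behind the grasp point. The pads swing forward as they close: fully open they stand 13 mm farther back than shut.
Start: joints at [1.129, 0.241, 0.005, 1.335, 0, 1.571], TCP at [0.214, 0.452, 0.231] pointing down, gripper open.
Joint ranges: [-2.72, 2.72], [-1.05, 1.87], [-1.09, 1.28], [-1.99, 2.15], [-1.42, 1.44], [-3.14, 3.14]. Speed limits (rad/s): [2.79, 2.79, 3.14, 3.14, 3.14, 3.14].

## Interface

Orientations are given as a unit quaternion [x, y, z, w].
In Python, from workcell import bot gives the robot as it stands. The module is installed in compiled form; this text tells all that it offers.
- The arm moves only by the shell command python3 -m inch 'ROWS'. ROWS is text: rows parted by semicolons, each of 7 numbers parted by spaces: the turn, a rotation vector about the tool's x, y, z in degrees, then the shift along the tool's x, y, z in mm, then the closure, from 0 (fully open) to 1 (shut). In form: ax ay az dx dy dz fingers; .... A call has 1 to 12 rows; each row shifts and turns the commanded pose from where the row before left it, along the tool's axes as they then stand; what a row does not reach is not made up. A row lasts 1/8 s, in which the tool goes at most 62.5 mm and 10.7 degrees, less where a joint would pass 70% of its speed; a pose out of reach is approached as far as the arm can. A call with a gripper value outside its range is refused whole. The fingers move at their own pace and stop on an object; the grip force is fixed at half the most. Time passes only in rows, so rows that do not move let the fingers close. It gives the time, the measured TCP pose, the force and the opening at its end, in the units of the state.
- bot.get_obs(): the state, without advancing time (a new reading comes with each control period).
- bot.camera(name): name is "scene" or "top"; returns a dict with "color" (400x640x3 uint8, blue, green, red), "fx", "fy", "cx", "cy" (pixels), "k1" (the pictures are not rectified: a ray, as slopes to the right and down, at radius r is drawn at 1 + k1 r^2 times it, then the intrinsics apply), "extrinsics" (4x4, takes a point from world to camera coordinates). Camera axes: x right, y up, looking along -z (the intrinsics and any distortion apply to the point x, -y, -z); pixel columns grow to the right and rows downward; lengths in m; the calibration is good to about 2 mm. A picture is of the moment at which its call begins. There is no depth.
- bot.job_done(): hands the job in, once; it reports no verdict.
Trained networks look in the newest picture that a camera, given by its name, has taken for a name from the list of things; names that differ only in an ending like _2 or _b are one class to them, and where a whole thing is asked for, a point or a joint stands for the part that bears it (a point fixed in the world has none). Each returns a list of dicts, best first, with "conf" (0 to 1); they miss things now and then, are a little off and sometimes report something else, mostly with a low value. They report only what shows in the picture. A call takes as long as a camera call. They do not tell look-alikes from the thing itself.
- bot.look_for(name, camera): "extent" ([left, top, right, bottom] in pixels, round what is visible of it).
- bot.cut_out(name, camera): "region" (400x640 bool, what is visible of it) and "extent" ([left, top, right, bottom] in pixels, round what is visible of it).
- bot.spot_point(name, camera): "point" ([column, row] in pixels: a listed point, or the origin of a listed thing).
The state is a dict: "clock": time; "joint_pos": joint angles; "joint_vel": joint speeds; "tau": joint torques, N m; "eef_pos": TCP position; "tool_rot": TCP orientation; "ft_force": force on the tool from outside, world axes, zero at the start; "ft_torque": the same for the moment, N m; "grip_width": finger opening in m.
Only numpy, scipy, OpenCV 4.12 (cv2) and the standard library are available. Lean on these libraries where they do the work, as an engineer would, in place of code of your own. Each camera call takes 0.05 s, during which the arm holds its last target.

## Working session

There is one attempt and no reset: what is moved stays moved. The work goes in short steps, Python scripts to look and compute and a shell command to move; the robot and the scene stay as the last step left them, time stands still between calls to the robot, and variables do not carry over. Pictures are saved under pics/ and viewed, and the job is handed in when it is done.

```bash
mkdir -p pics; cat > h.py <<'E'
import numpy as np, cv2
from workcell import bot
from scipy.spatial.transform import Rotation as R
def ray(c,px):
    K=np.array([[c['fx'],0,c['cx']],[0,c['fy'],c['cy']],[0,0,1]],float)
    p=cv2.undistortPoints(np.array([[px]],float),K,np.array([c['k1'],0,0,0,0],float))[0,0]
    T=np.array(c['extrinsics']); 
    d=T[:3,:3].T@np.array([p[0],-p[1],-1]); o=-T[:3,:3].T@T[:3,3]
    return o,d
def atz(c,px,z):
    o,d=ray(c,px); return o+d*(z-o[2])/d[2]
def proj(c,P):
    T=np.array(c['extrinsics']); q=T[:3,:3]@np.asarray(P,float)+T[:3,3]
    x,y=q[0]/-q[2],-q[1]/-q[2]; s=1+c['k1']*(x*x+y*y)
    return np.array([c['fx']*x*s+c['cx'],c['fy']*y*s+c['cy']])
E
python3 - <<'E'
from h import *
print(bot.get_obs())
Z={'dispenser':0,'plunger_top':.165,'feed_point':.012,'block':.012,'spare_block':.034,'cabinet':0,'latch_top':.08,'drawer_front':.034,'tape_roll':0,'screwdriver':0,'clevis':0,'mug':0,'sealant':0,'screw_jar':0,'wrench':0}
for n in ('scene','top'):
    c=bot.camera(n); cv2.imwrite(f'pics/{n}0.png',c['color'])
    print(n,c['fx'],c['k1'],(-np.array(c['extrinsics'])[:3,:3].T@np.array(c['extrinsics'])[:3,3]).round(3))
    for k,z in Z.items():
        for r in bot.spot_point(k,n)[:3]: print(n,k,round(r['conf'],2),np.round(r['point'],1),atz(c,r['point'],z).round(4))
E
```

```text
{'clock': 0.0, 'joint_pos': array([1.12898010e+00, 2.41422864e-01, 3.70787790e-03, 1.33521500e+00,
       9.82448762e-06, 1.57085073e+00]), 'joint_vel': array([ 0.00134557,  0.00015205, -0.00147454, -0.00279472,  0.00311309,
       -0.00183022]), 'tau': array([ 3.12196644e-04, -3.72313356e+01,  2.52409816e+01,  1.66515360e-02,
       -1.27052272e-04, -6.85621586e-06]), 'eef_pos': array([0.21351182, 0.45140503, 0.2304018 ]), 'tool_rot': array([ 0.59781792,  0.37763591, -0.37891427, -0.59701661]), 'ft_force': array([0.0967922 , 0.18949253, 0.16959012]), 'ft_torque': array([-0.01315521, -0.01916399, -0.00031956]), 'grip_width': 0.08508646590314439}
scene 424.3034845104234 0.017447154468226863 [ 0.829 -0.533  1.179]
scene dispenser 0.8 [303.5 145.9] [0.308  0.1868 0.    ]
scene dispenser 0.59 [381.  172.1] [0.5865 0.2294 0.    ]
scene plunger_top 0.65 [319.5 121.8] [0.3733 0.1891 0.165 ]
scene plunger_top 0.63 [404.5 148.6] [0.6413 0.2325 0.165 ]
scene plunger_top 0.47 [310.2 204.7] [ 0.5045 -0.0725  0.165 ]
scene feed_point 0.91 [363.8 165.8] [0.5287 0.2143 0.012 ]
scene feed_point 0.81
[... 2003 characters left out ...]
8] [ 0.5294 -0.164   0.034 ]
top drawer_front 0.54 [468.5 307.7] [ 0.1699 -0.4413  0.034 ]
top drawer_front 0.49 [389.3 286.8] [ 0.2311 -0.1968  0.034 ]
top tape_roll 0.69 [322.4 219.7] [0.4369 0.0126 0.    ]
top screwdriver 0.58 [329.9 162.9] [ 0.6215 -0.01    0.    ]
top clevis 0.76 [322.7 112.3] [0.788  0.0149 0.    ]
top mug 0.72 [383.6 176.7] [ 0.578  -0.1844  0.    ]
top mug 0.62 [458.1 229.7] [ 0.4092 -0.4236  0.    ]
top sealant 0.67 [199.5 166.8] [0.605 0.415 0.   ]
top sealant 0.17 [378.9 174.8] [ 0.584  -0.1691  0.    ]
top screw_jar 0.63 [451.3 148.5] [ 0.6721 -0.404   0.    ]
top wrench 0.8 [186.3 229.5] [0.4007 0.4525 0.    ]
top wrench 0.21 [246.8 143.4] [0.6832 0.2619 0.    ]
```

View pics/scene0.png

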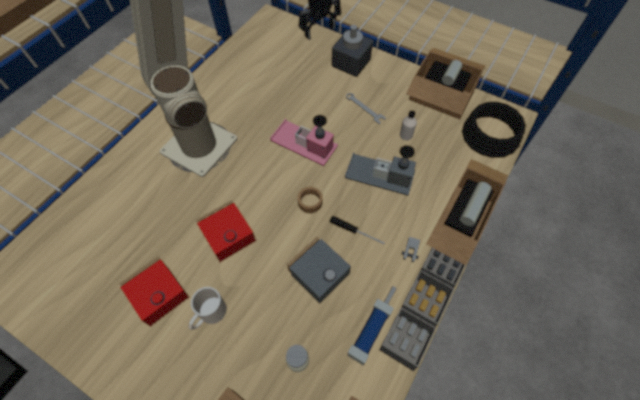

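View pics/top0.png

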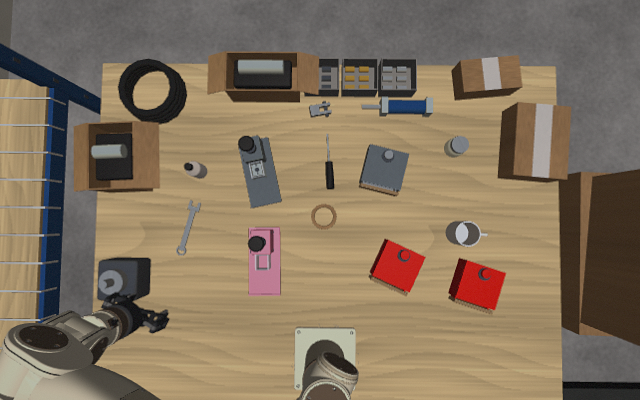

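The grey dispenser is near top px (258,170), and the grey cabinet near (385,168). The pink and red units are decoys. I'll crop in to get precise poses.

```bash
python3 - <<'E'
from h import *
c=cv2.imread('pics/top0.png')
a=cv2.resize(c[125:215,225:295],None,fx=5,fy=5,interpolation=cv2.INTER_CUBIC)
b=cv2.resize(c[125:215,345:425],None,fx=5,fy=5,interpolation=cv2.INTER_CUBIC)
cv2.imwrite('pics/topcrop.png',np.hstack([a,b]))
c=cv2.imread('pics/scene0.png')
a=cv2.resize(c[140:200,335:425],None,fx=4,fy=4,interpolation=cv2.INTER_CUBIC)
b=cv2.resize(c[230:310,280:360],None,fx=4,fy=4,interpolation=cv2.INTER_CUBIC)
a=cv2.copyMakeBorder(a,0,80,0,0,cv2.BORDER_CONSTANT)
cv2.imwrite('pics/scenecrop.png',np.hstack([a,b]))
E
```

```text
(no output)
```

View pics/topcrop.png

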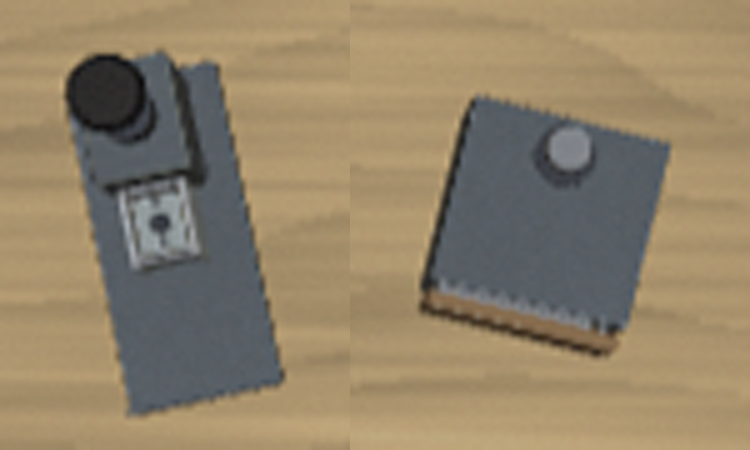

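View pics/scenecrop.png

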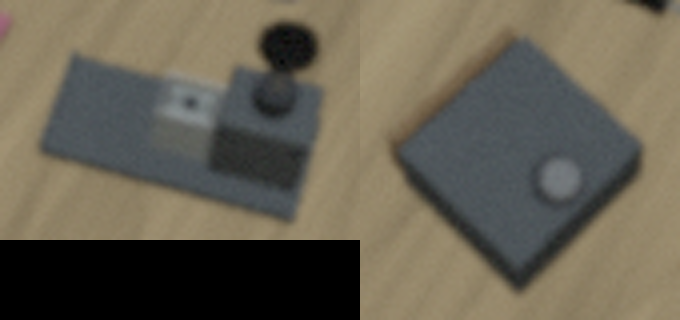

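```bash
cat > fit.py <<'E'
from h import *
from scipy.optimize import least_squares
C={n:bot.camera(n) for n in('scene','top')}
def fit(obs,x0):
    def P(p,l): 
        c,s=np.cos(p[2]),np.sin(p[2]); return [p[0]+c*l[0]-s*l[1],p[1]+s*l[0]+c*l[1],l[2]]
    f=lambda p:np.concatenate([proj(C[n],P(p,l))-px for n,px,l in obs])
    r=least_squares(f,x0,loss='soft_l1'); print(r.x.round(4),np.degrees(r.x[2]).round(2)); print(f(r.x).reshape(-1,2).round(1).tolist()); return r.x,P
d=[('top',(246,143.4),(.062,0,.165)),('top',(251.4,207.6),(-.11,.05,.018)),('top',(281.6,201),(-.11,-.05,.018)),('top',(268,138),(.105,-.05,.012)),('top',(257,169.4),(0,0,.056)),
('scene',(407,151.5),(.062,0,.165)),('scene',(353.75,153.75),(-.11,.05,.018)),('scene',(408.75,194.5),(.105,-.05,0.006)),('scene',(382.5,165.75),(0,0,.056))]
k=[('top',(389.4,154.6),(.057,0,.08)),('top',(370.6,144.4),(.078,.062,.066)),('top',(409,154),(.078,-.062,.066)),('top',(399.4,190),(-.04,-.062,.066)),('top',(361.4,183),(-.04,.062,.066)),
('scene',(330,275),(.057,0,.08)),('scene',(320,239.5),(-.04,.062,.066)),('scene',(290,268.75),(-.04,-.062,.066)),('scene',(320,297.5),(.078,-.062,.066)),('scene',(350,266.25),(.078,.062,.066))]
D,P=fit(d,[.595,.218,.2]);K,_=fit(k,[.58,-.165,-.2])
print('plunger',np.round(P(D,(.062,0,.165)),4),'feed',np.round(P(D,(-.055,0,.012)),4))
print('latch',np.round(P(K,(.057,0,.08)),4),'front shut',np.round(P(K,(-.055,0,.034)),4),'open drawer_in centre',np.round(P(K,(-.055-.075+.010+.0395,0,.012)),4))
E
python3 fit.py
```

```text
[0.5907 0.2164 0.23  ] 13.18
[[0.0, -0.5], [-0.2, 0.3], [0.2, 0.0], [-0.2, -1.6], [0.2, 0.0], [0.2, -1.1], [-0.9, -1.6], [-0.2, 1.0], [-0.2, 0.2]]
[ 0.5817 -0.1759 -0.2186] -12.53
[[-0.1, -0.4], [-0.3, -0.5], [0.7, -1.1], [2.0, 0.3], [0.4, -1.9], [-0.2, -0.7], [0.0, -0.9], [-1.3, -0.5], [-0.6, -0.0], [0.6, -0.6]]
plunger [0.651  0.2305 0.165 ] feed [0.5371 0.2039 0.012 ]
latch [ 0.6374 -0.1883  0.08  ] front shut [ 0.528 -0.164  0.034] open drawer_in centre [ 0.5032 -0.1584  0.012 ]
```

```bash
cat > go.py <<'E'
# usage: go.py x y z yaw(deg of tool x axis, mod 180) : prints remaining shift/turn in tool frame
from h import *; import sys
o=bot.get_obs(); r=R.from_quat(o['tool_rot']); M=r.as_matrix()
x,y,z,yaw=map(float,sys.argv[1:5])
best=None
for a in (yaw,yaw+180):
    X=np.array([np.cos(np.radians(a)),np.sin(np.radians(a)),0]);Y=np.array([0,0,-1.]);T=R.from_matrix(np.c_[X,Y,np.cross(X,Y)])
    v=(r.inv()*T).as_rotvec(degrees=True)
    s=((T.as_matrix()).T@(np.array([x,y,z])-o['eef_pos']))*1000
    print('turn',v.round(2),'shift in tool now',(M.T@(np.array([x,y,z])-o['eef_pos'])*1000).round(1),'shift after turn',s.round(1))
print('t',round(o['clock'],2),'q',o['joint_pos'].round(2),'pos',o['eef_pos'].round(4),'F',o['ft_force'].round(2),'w',round(o['grip_width'],4)); print(M.round(3).tolist())
E
python3 go.py .651 .2305 .19 103.18
```

```text
turn [  0.   -38.49  -0.  ] shift in tool now [ -13.3   41.3 -489.9] shift after turn [-315.3   41.3 -375.2]
turn [  0.   141.51   0.  ] shift in tool now [ -13.3   41.3 -489.9] shift after turn [315.3  41.3 375.2]
t 1.7 q [ 1.13  0.24  0.    1.34 -0.    1.57] pos [0.2138 0.452  0.2313] F [-0.63 -0.28  0.53] w 0.0853
[[0.428, 0.0, -0.904], [0.904, -0.0, 0.428], [0.0, -1.0, -0.0]]
```

```bash
python3 -m inch '0 -9.6 0 0 0 0 1; 0 -9.6 0 0 0 0 1; 0 -9.6 0 0 0 0 1; 0 -9.7 0 0 0 0 1; 0 0 0 -40 0 -47 1; 0 0 0 -40 0 -47 1; 0 0 0 -40 0 -47 1; 0 0 0 -40 0 -47 1; 0 0 0 -40 0 -47 1; 0 0 0 -40 0 -47 1; 0 0 0 -40 0 -47 1; 0 0 0 -35 0 -46 1'; python3 -m inch '0 0 0 0 0 0 1;0 0 0 0 0 0 1'; python3 go.py .651 .2305 .19 103.18
```

```text
clock: 3.2
eef_pos: [0.6526, 0.2295, 0.2314]
tool_rot: [0.44, 0.554, -0.554, -0.439]
ft_force: [0.1, 0.4, 0.5]
grip_width: -0.0005
clock: 3.45
eef_pos: [0.6505, 0.2307, 0.2304]
tool_rot: [-0.439, -0.554, 0.554, 0.44]
ft_force: [-0.7, 0.3, -0.1]
grip_width: -0.0
turn [-0.1  -0.03  0.01] shift in tool now [-0.3 40.4 -0.6] shift after turn [-0.3 40.4 -0.5]
turn [-2.0000e-02  1.7997e+02 -1.6000e-01] shift in tool now [-0.3 40.4 -0.6] shift after turn [ 0.3 40.4  0.5]
t 3.45 q [0.34 0.65 0.64 1.56 0.   0.11] pos [0.6505 0.2307 0.2304] F [-0.74  0.3  -0.06] w -0.0
[[-0.228, -0.002, -0.974], [0.974, -0.0, -0.228], [0.0, -1.0, 0.002]]
```

```bash
python3 -m inch '0 0 0 0 25 0 1; 0 0 0 0 20 0 1; 0 0 0 0 12 0 1; 0 0 0 0 0 0 1'; python3 -m inch '0 0 0 0 4 0 1; 0 0 0 0 4 0 1; 0 0 0 0 4 0 1; 0 0 0 0 4 0 1;0 0 0 0 4 0 1; 0 0 0 0 4 0 1;0 0 0 0 4 0 1'
```

```text
clock: 3.95
eef_pos: [0.6495, 0.2315, 0.1742]
tool_rot: [-0.439, -0.554, 0.555, 0.439]
ft_force: [1.1, 0.5, -0.0]
grip_width: 0.0
clock: 4.82
eef_pos: [0.6512, 0.231, 0.1479]
tool_rot: [0.44, 0.555, -0.553, -0.439]
ft_force: [-1.3, -0.2, 6.8]
grip_width: -0.0003
```

```bash
python3 -m inch '0 0 0 0 3 0 1; 0 0 0 0 3 0 1; 0 0 0 0 3 0 1; 0 0 0 0 3 0 1;0 0 0 0 2 0 1; 0 0 0 0 2 0 1;0 0 0 0 1 0 1;0 0 0 0 1 0 1;0 0 0 0 0 0 1'
```

```text
clock: 5.95
eef_pos: [0.6512, 0.231, 0.1304]
tool_rot: [0.44, 0.555, -0.553, -0.439]
ft_force: [-2.4, -1.4, 8.1]
grip_width: -0.0003
```

```bash
python3 -m inch '0 0 0 0 2 0 1;0 0 0 0 1 0 1;0 0 0 0 0 0 1'
```

```text
clock: 6.32
eef_pos: [0.6512, 0.231, 0.13]
tool_rot: [0.44, 0.555, -0.553, -0.439]
ft_force: [-5.8, -1.1, 17.8]
grip_width: 0.0001
```

Force jumped to 17.8 N with z fixed at 0.130, so the plunger is at its stop. Raising slowly.

```bash
python3 -m inch '0 0 0 0 -6 0 1;0 0 0 0 -6 0 1;0 0 0 0 -6 0 1;0 0 0 0 -7 0 1;0 0 0 0 -10 0 1;0 0 0 0 -15 0 1;0 0 0 0 -25 0 1;0 0 0 0 -30 0 0.4;0 0 0 30 0 40 0.4;0 0 0 0 0 0 0.4;0 0 0 0 0 0 0.4'
cat > snap.py <<'E'
from h import *; import sys
n,x,y,w,hh,f,out=sys.argv[1],*map(int,sys.argv[2:7]),sys.argv[7]
c=bot.camera(n); cv2.imwrite('pics/'+out,cv2.resize(c['color'][y:y+hh,x:x+w],None,fx=f,fy=f,interpolation=cv2.INTER_CUBIC))
E
python3 snap.py scene 320 110 120 100 6 feed_s.png
python3 - <<'E'
from h import *
for n in('scene','top'):
  c=bot.camera(n)
  for k,z in(('block',.012),('spare_block',.012)):
    for r in bot.spot_point(k,n)[:3]: print(n,k,round(r['conf'],2),np.round(r['point'],1),atz(c,r['point'],z).round(4))
E
python3 go.py .5371 .2039 .1 103.18
```

```text
clock: 7.7
eef_pos: [0.6049, 0.2509, 0.2305]
tool_rot: [-0.439, -0.554, 0.554, 0.439]
ft_force: [-0.1, -0.3, -0.9]
grip_width: 0.0512
scene block 0.41 [366.3 168.6] [0.5411 0.2088 0.012 ]
scene spare_block 0.59 [384.  171.4] [0.5962 0.2292 0.012 ]
top block 0.71 [325.9 214.5] [0.4536 0.0016 0.012 ]
top block 0.63 [262.5 188.9] [0.5337 0.2059 0.012 ]
top block 0.3 [379.4 190.7] [ 0.5314 -0.169   0.012 ]
top spare_block 0.58 [256.8 168.8] [0.5985 0.2255 0.012 ]
turn [-0.   -0.03 -0.  ] shift in tool now [-29.9 130.1  77.2] shift after turn [-29.9 130.1  77.2]
turn [ 0.0000e+00  1.7997e+02 -1.0000e-02] shift in tool now [-29.9 130.1  77.2] shift after turn [ 29.9 130.1 -77.2]
t 8.05 q [ 0.39  0.57  0.49  1.49 -0.    0.16] pos [0.6055 0.2506 0.2301] F [-0.2   1.29 -0.68] w 0.0511
[[-0.227, -0.0, -0.974], [0.974, -0.0, -0.227], [-0.0, -1.0, 0.0]]
```

View pics/feed_s.png

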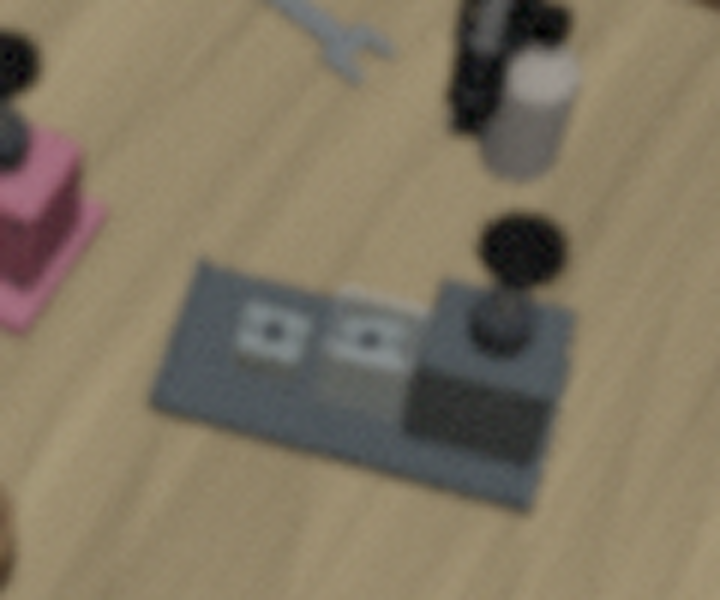

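The block is out on the plate (bore at scene px ≈(365.7,165)), the spare has dropped and the plunger is up. Next I'll measure the block from its bore.

```bash
python3 snap.py top 235 125 60 100 6 feed_t.png; python3 - <<'E'
from h import *
c=bot.camera('scene');print(atz(c,(365.7,165),.034))
E
```

```text
[0.5381779  0.20619366 0.034     ]
```

View pics/feed_t.png

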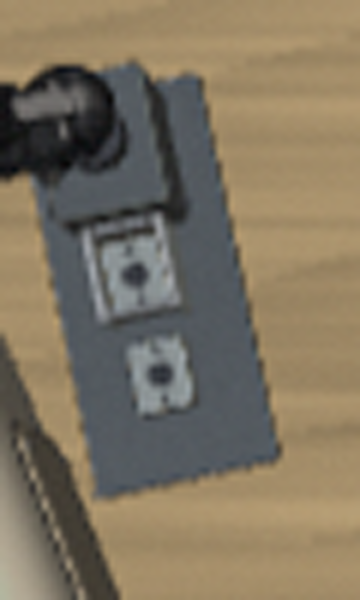

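```bash
python3 - <<'E'
from h import *
c=bot.camera('top');print(atz(c,(261.8,187.3),.034))
E
python3 go.py .536 .205 .1 103.18
```

```text
[0.53698316 0.20474588 0.034     ]
turn [-0.01 -0.01 -0.  ] shift in tool now [-28.8 130.2  77.8] shift after turn [-28.8 130.2  77.8]
turn [ 0.0000e+00  1.7999e+02 -1.0000e-02] shift in tool now [-28.8 130.2  77.8] shift after turn [ 28.8 130.2 -77.8]
t 8.2 q [ 0.39  0.57  0.49  1.49 -0.    0.16] pos [0.6052 0.2508 0.2302] F [ 0.04 -0.18  0.03] w 0.0513
[[-0.228, -0.0, -0.974], [0.974, -0.0, -0.228], [-0.0, -1.0, 0.0]]
```

```bash
python3 -m inch '0 0 0 -14 0 39 0.4;0 0 0 -14.5 0 39 0.4;0 0 0 0 40 0 0.4;0 0 0 0 45 0 0.4;0 0 0 0 45 0 0.4;0 0 0 0 35 0 0.4;0 0 0 0 20 0 0.4;0 0 0 0 10 0 0.4;0 0 0 0 0 0 0.4;0 0 0 0 0 0 0.4'; python3 go.py .537 .205 .0155 103.18;python3 snap.py scene 320 110 120 100 6 pre.png
```

```text
clock: 9.45
eef_pos: [0.5365, 0.2058, 0.0365]
tool_rot: [0.44, 0.555, -0.553, -0.439]
ft_force: [0.3, 1.4, 0.1]
grip_width: 0.051
turn [0.13 0.01 0.02] shift in tool now [-0.9 21.  -0.3] shift after turn [-0.9 21.  -0.3]
turn [ 3.0000e-02 -1.7999e+02 -2.0000e-01] shift in tool now [-0.9 21.  -0.3] shift after turn [ 0.9 21.   0.3]
t 9.45 q [ 0.37  0.54 -0.09  0.94  0.    0.14] pos [0.5365 0.2058 0.0365] F [0.34 1.44 0.05] w 0.051
[[-0.228, 0.002, -0.974], [0.974, 0.001, -0.228], [0.0, -1.0, -0.002]]
```

View pics/pre.png

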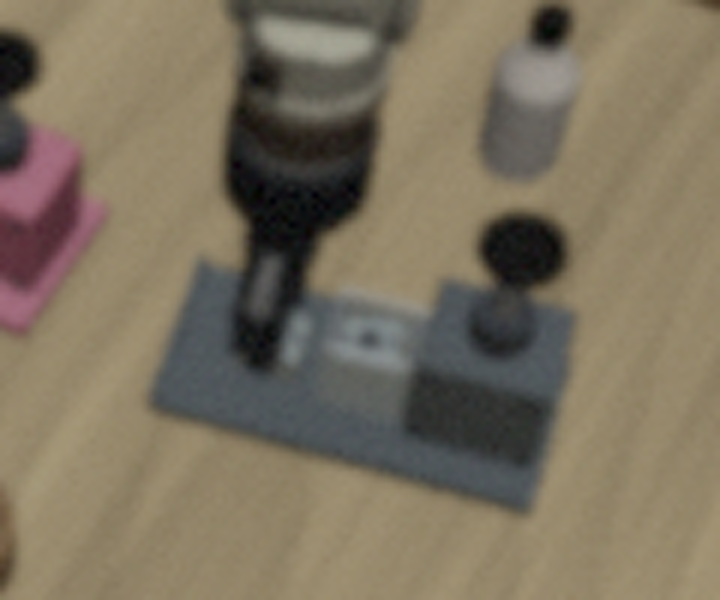

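```bash
python3 -m inch '0 0 0 0 11 0 0.4;0 0 0 0 7 0 0.4;0 0 0 0 3.5 0 0.4;0 0 0 0 0 0 0.4;0 0 0 0 0 0 0.5;0 0 0 0 0 0 0.7;0 0 0 0 0 0 1;0 0 0 0 0 0 1;0 0 0 0 0 0 1;0 0 0 0 0 0 1'
```

```text
clock: 10.75
eef_pos: [0.536, 0.2056, 0.0143]
tool_rot: [0.44, 0.554, -0.554, -0.439]
ft_force: [-0.1, -0.2, 5.0]
grip_width: 0.0288
```

Grip works, but the drawer isn't open yet. I'll let go, press the latch first with shut fingers, then come back for the block.

```bash
python3 -m inch '0 0 0 0 -0.5 0 0.4;0 0 0 0 0 0 0.4;0 0 0 0 0 0 0.4;0 0 0 0 0 0 0.4;0 0 0 0 -10 0 0.4;0 0 0 0 -30 0 0.4;0 0 0 0 -50 0 0.4;0 0 0 0 -50 0 0.4;0 0 0 0 -45 0 1'; python3 go.py .637 -.189 .12 77.47
```

```text
clock: 11.88
eef_pos: [0.5357, 0.2054, 0.2022]
tool_rot: [0.44, 0.555, -0.553, -0.439]
ft_force: [0.5, 0.3, 0.4]
grip_width: 0.0341
turn [ 0.11 25.72  0.04] shift in tool now [-407.2   82.1   -8.5] shift after turn [-363.1   82.2 -184.5]
turn [ 6.0000e-02 -1.5428e+02 -1.5000e-01] shift in tool now [-407.2   82.1   -8.5] shift after turn [363.1  82.2 184.5]
t 11.88 q [ 0.37  0.4   0.15  1.32 -0.    0.14] pos [0.5357 0.2054 0.2022] F [0.54 0.31 0.41] w 0.0341
[[-0.228, 0.002, -0.974], [0.974, 0.001, -0.228], [0.0, -1.0, -0.002]]
```

```bash
python3 -m inch '0 8.6 0 0 0 0 1; 0 8.6 0 0 0 0 1; 0 8.5 0 0 0 0 1; 0 0 0 -40.5 0 -20.5 1;0 0 0 -40.5 0 -20.5 1;0 0 0 -40.5 0 -20.5 1;0 0 0 -40.5 0 -20.5 1;0 0 0 -40.5 0 -20.5 1;0 0 0 -40.5 0 -20.5 1;0 0 0 -40.5 0 -20.5 1;0 0 0 -40.5 0 -20.5 1;0 0 0 -39 0 -20.5 1'; python3 -m inch '0 0 0 0 40 0 1;0 0 0 0 40 0 1;0 0 0 0 20 0 1;0 0 0 0 0 0 1;0 0 0 0 0 0 1'; python3 go.py .637 -.189 .083 77.47;  python3 snap.py scene 270 210 110 100 6 latch.png
```

```text
clock: 13.38
eef_pos: [0.6372, -0.1905, 0.2003]
tool_rot: [0.552, 0.443, -0.442, -0.551]
ft_force: [0.9, 0.7, -0.2]
grip_width: 0.0001
clock: 14.0
eef_pos: [0.6379, -0.1892, 0.101]
tool_rot: [0.552, 0.443, -0.442, -0.551]
ft_force: [-0.2, 0.3, 0.8]
grip_width: -0.0002
turn [ 0.13  0.02 -0.01] shift in tool now [-0.  18.   0.9] shift after turn [-0.  18.   0.9]
turn [-1.0000e-02 -1.7998e+02 -2.1000e-01] shift in tool now [-0.  18.   0.9] shift after turn [ 0.  18.  -0.9]
t 14.0 q [-0.29  0.64  0.28  1.21 -0.   -0.07] pos [ 0.6379 -0.1892  0.101 ] F [-0.18  0.28  0.78] w -0.0002
[[0.217, 0.002, -0.976], [0.976, -0.001, 0.217], [-0.0, -1.0, -0.002]]
```

View pics/latch.png

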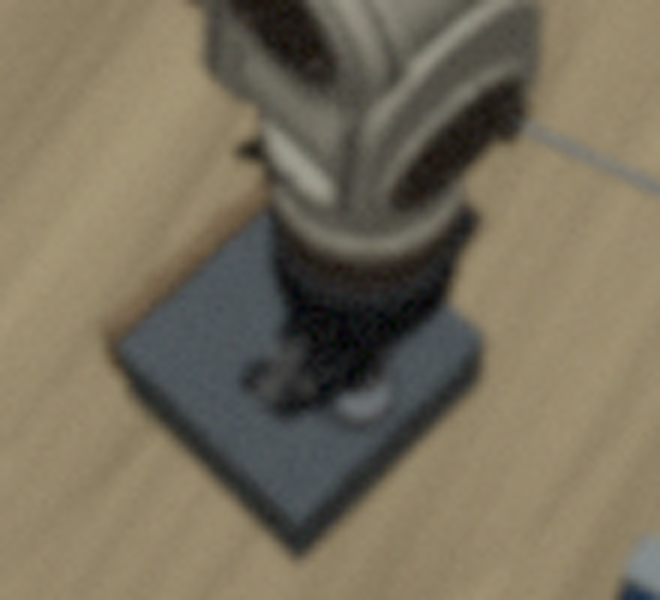

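```bash
python3 -m inch '0 0 0 0 12 0 1;0 0 0 0 6 0 1;0 0 0 0 4 0 1;0 0 0 0 4 0 1;0 0 0 0 3 0 1;0 0 0 0 2 0 1;0 0 0 0 0 0 1'
```

```text
clock: 14.92
eef_pos: [0.6369, -0.1889, 0.0719]
tool_rot: [0.552, 0.443, -0.442, -0.551]
ft_force: [-7.7, 1.8, 16.7]
grip_width: 0.0004
```

Bottomed out, with 16.7 N at z 0.072. Rising and looking.

```bash
python3 -m inch '0 0 0 0 -5 0 1;0 0 0 0 -10 0 1;0 0 0 0 -30 0 1;0 0 0 0 -40 0 1;0 0 0 0 -40 0 0.4;0 0 0 40 0 0 0.4;0 0 0 40 0 0 0.4;0 0 0 40 0 0 0.4'; python3 snap.py scene 250 190 130 120 5 open_s.png;  python3 snap.py top 330 120 120 120 5 open_t.png
```

```text
clock: 15.92
eef_pos: [0.6634, -0.071, 0.1932]
tool_rot: [0.552, 0.442, -0.442, -0.552]
ft_force: [0.4, 0.4, -0.4]
grip_width: 0.0515
```

View pics/open_s.png

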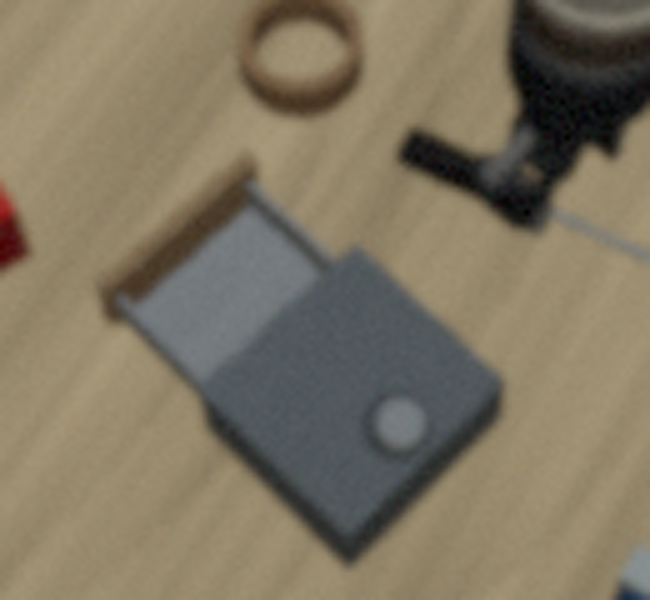

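View pics/open_t.png

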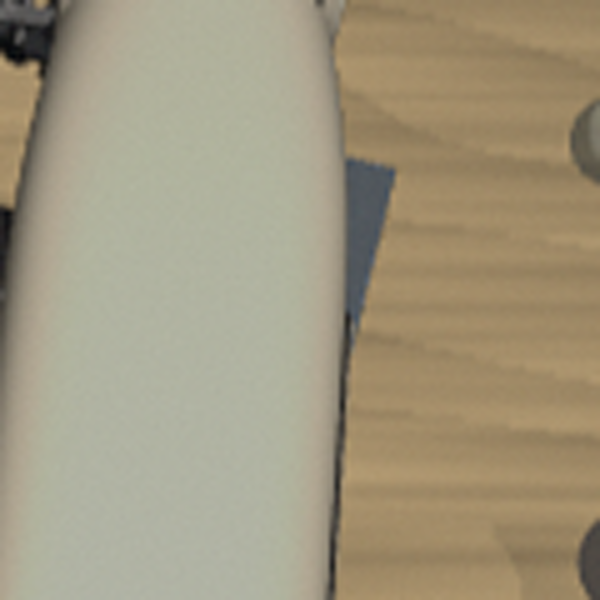

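The drawer is fully open (front panel at scene px ≈(287,238)) and the latch button is up. Going back to the block.

```bash
python3 go.py .536 .2056 .2 103.18
```

```text
turn [ 2.000e-02 -2.538e+01  8.000e-02] shift in tool now [239.9  -6.8 182.8] shift after turn [295.1  -7.1  62.3]
turn [-1.1000e-01  1.5462e+02  3.0000e-02] shift in tool now [239.9  -6.8 182.8] shift after turn [-295.1   -7.1  -62.3]
t 16.02 q [-0.1   0.6   0.45  1.42  0.    0.11] pos [ 0.6639 -0.0675  0.1929] F [-0.9 -0.1  0. ] w 0.0513
[[0.211, 0.0, -0.977], [0.977, 0.001, 0.211], [0.001, -1.0, -0.0]]
```

```bash
python3 -m inch '0 -8.5 0 0 0 0 0.4;0 -8.5 0 0 0 0 0.4;0 -8.6 0 0 0 0 0.4;0 0 0 37 -1 8 0.4;0 0 0 37 -1 8 0.4;0 0 0 37 -1 8 0.4;0 0 0 37 -1 8 0.4;0 0 0 37 -1 8 0.4;0 0 0 37 -1 8 0.4;0 0 0 37 -1 8 0.4;0 0 0 35 0 6 0.4;0 0 0 0 0 0 0.4';python3 go.py .536 .2056 .0155 103.18;python3 snap.py scene 320 110 120 100 6 pre2.png
```

```text
clock: 17.52
eef_pos: [0.5354, 0.202, 0.2003]
tool_rot: [0.439, 0.554, -0.554, -0.439]
ft_force: [-0.2, -0.6, -0.2]
grip_width: 0.0512
turn [ 0.    0.09 -0.  ] shift in tool now [  3.4 184.8  -1.4] shift after turn [  3.4 184.8  -1.4]
turn [-1.0000e-02 -1.7991e+02 -1.0000e-02] shift in tool now [  3.4 184.8  -1.4] shift after turn [ -3.4 184.8   1.4]
t 17.52 q [ 0.36  0.4   0.15  1.32 -0.    0.13] pos [0.5354 0.202  0.2003] F [-0.22 -0.64 -0.23] w 0.0512
[[-0.23, 0.0, -0.973], [0.973, -0.0, -0.23], [-0.0, -1.0, -0.0]]
```

View pics/pre2.png

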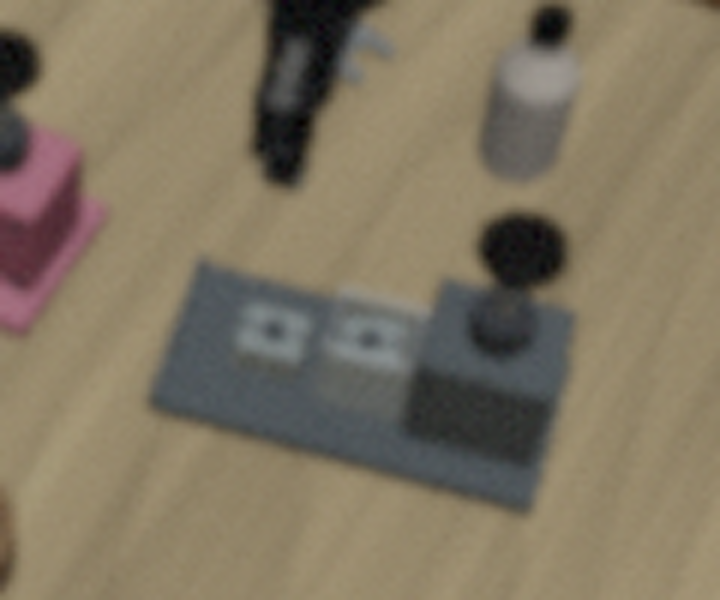

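Block unmoved. Descending with a small correction and gripping.

```bash
python3 -m inch '0 0 0 3 40 -1 0.4;0 0 0 0.5 45 0 0.4;0 0 0 0 45 0 0.4;0 0 0 0 30 0 0.4;0 0 0 0 15 0 0.4;0 0 0 0 6 0 0.4;0 0 0 0 3 0 0.4;0 0 0 0 0 0 0.4;0 0 0 0 0 0 0.6;0 0 0 0 0 0 0.8;0 0 0 0 0 0 1;0 0 0 0 0 0 1';python3 -m inch '0 0 0 0 0 0 1;0 0 0 0 0 0 1;0 0 0 0 0 0 1'; python3 go.py .536 .2056 .0155 103.18
```

```text
clock: 19.08
eef_pos: [0.537, 0.2046, 0.0175]
tool_rot: [0.44, 0.554, -0.553, -0.439]
ft_force: [-1.1, -0.9, 5.3]
grip_width: 0.0285
clock: 19.45
eef_pos: [0.5371, 0.2046, 0.0175]
tool_rot: [0.44, 0.554, -0.553, -0.439]
ft_force: [0.1, -0.2, 6.0]
grip_width: 0.0285
turn [ 0.13 -0.09  0.02] shift in tool now [1.2 2.  0.8] shift after turn [1.3 2.  0.8]
turn [-3.0000e-02  1.7991e+02  2.1000e-01] shift in tool now [1.2 2.  0.8] shift after turn [-1.3  2.  -0.8]
t 19.45 q [ 0.36  0.56 -0.11  0.9   0.    0.14] pos [0.5371 0.2046 0.0175] F [ 0.05 -0.22  6.03] w 0.0285
[[-0.227, 0.002, -0.974], [0.974, 0.001, -0.227], [0.0, -1.0, -0.002]]
```

```bash
python3 -m inch '0 0 0 0 -8 0 1;0 0 0 0 -20 0 1;0 0 0 0 -40 0 1;0 0 0 0 -40 0 1;0 0 0 0 -40 0 1;0 0 0 0 -32 0 1;0 0 0 0 0 0 1'; python3 go.py .503 -.1585 .2 77.47;python3 snap.py scene 300 50 140 150 4 held.png
```

```text
clock: 20.32
eef_pos: [0.5378, 0.2048, 0.1995]
tool_rot: [0.441, 0.556, -0.552, -0.439]
ft_force: [0.5, -0.7, -0.5]
grip_width: 0.0285
turn [ 0.33 25.62  0.12] shift in tool now [-345.9   -1.5  116.2] shift after turn [-362.2   -0.5  -44.8]
turn [   0.17 -154.38   -0.46] shift in tool now [-345.9   -1.5  116.2] shift after turn [362.2  -0.5  44.8]
t 20.32 q [ 0.36  0.4   0.15  1.31 -0.    0.14] pos [0.5378 0.2048 0.1995] F [ 0.49 -0.68 -0.55] w 0.0285
[[-0.226, 0.006, -0.974], [0.974, 0.002, -0.226], [0.001, -1.0, -0.006]]
```

View pics/held.png

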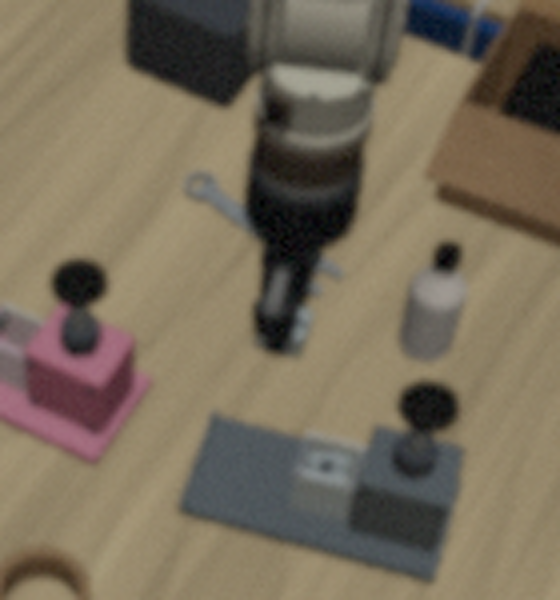

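Block held, spare in place. Moving above the drawer.

```bash
python3 -m inch '0 8.5 0 0 0 0 1; 0 8.6 0 0 0 0 1; 0 8.5 0 0 0 0 1; 0 0 0 -40.5 0 -5 1;0 0 0 -40.5 0 -5 1;0 0 0 -40.5 0 -5 1;0 0 0 -40.5 0 -5 1;0 0 0 -40.5 0 -5 1;0 0 0 -40.5 0 -5 1;0 0 0 -40.5 0 -5 1;0 0 0 -40.5 0 -5 1;0 0 0 -38 0 -5 1'; python3 -m inch '0 0 0 0 40 0 1;0 0 0 0 40 0 1;0 0 0 0 20 0 1;0 0 0 0 0 0 1;0 0 0 0 0 0 1'; python3 go.py .503 -.1585 .0175 77.47;  python3 snap.py scene 250 180 110 110 5 hov.png
python3 - <<'E'
from h import *
c=bot.camera('scene')
for k,z in(('drawer_in',.012),('drawer_front',.034)):
    for r in bot.spot_point(k,'scene')[:3]: print(k,round(r['conf'],2),np.round(r['point'],1),atz(c,r['point'],z).round(4))
E
```

```text
clock: 21.88
eef_pos: [0.5001, -0.16, 0.1941]
tool_rot: [-0.55, -0.442, 0.443, 0.553]
ft_force: [0.4, 0.2, -0.4]
grip_width: 0.0288
clock: 22.5
eef_pos: [0.5016, -0.1589, 0.0962]
tool_rot: [-0.551, -0.442, 0.443, 0.552]
ft_force: [-0.8, -0.3, -1.0]
grip_width: 0.0284
turn [-0.03  0.02  0.  ] shift in tool now [ 0.7 78.7 -1.3] shift after turn [ 0.7 78.7 -1.2]
turn [ 1.0000e-02 -1.7998e+02  5.0000e-02] shift in tool now [ 0.7 78.7 -1.3] shift after turn [-0.7 78.7  1.2]
t 22.5 q [-0.31  0.39 -0.15  1.03  0.   -0.09] pos [ 0.5016 -0.1589  0.0962] F [-0.78 -0.31 -1.05] w 0.0284
[[0.217, -0.001, -0.976], [0.976, 0.0, 0.217], [0.0, -1.0, 0.001]]
drawer_in 0.83 [296.5 252.7] [ 0.5075 -0.161   0.012 ]
drawer_front 0.95 [286.3 240. ] [ 0.4659 -0.15    0.034 ]
drawer_front 0.64 [143.6 270.5] [ 0.1739 -0.4375  0.034 ]
drawer_front 0.42 [214.8 210. ] [ 0.2229 -0.1806  0.034 ]
```

View pics/hov.png

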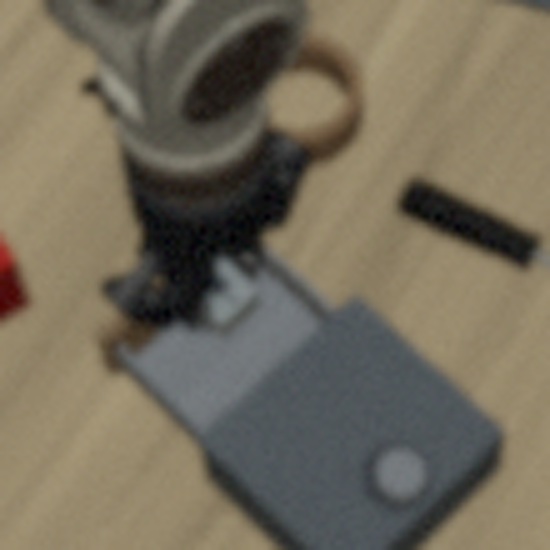

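```bash
python3 -m inch '0 0 0 0.5 20 -2 1;0 0 0 0 20 0 1;0 0 0 0 15 0 1;0 0 0 0 10 0 1;0 0 0 0 5 0 1;0 0 0 0 4 0 1;0 0 0 0 0 0 1'; python3 go.py .504 -.159 .0175 77.47
```

```text
clock: 23.58
eef_pos: [0.5039, -0.159, 0.0224]
tool_rot: [0.552, 0.443, -0.443, -0.551]
ft_force: [0.7, -0.2, -1.6]
grip_width: 0.0287
turn [ 0.01  0.02 -0.  ] shift in tool now [ 0.   4.9 -0.1] shift after turn [ 0.   4.9 -0.1]
turn [-1.0000e-02 -1.7998e+02 -1.0000e-02] shift in tool now [ 0.   4.9 -0.1] shift after turn [-0.   4.9  0.1]
t 23.57 q [-0.31  0.48 -0.24  0.85 -0.   -0.09] pos [ 0.5039 -0.159   0.0224] F [ 0.71 -0.25 -1.56] w 0.0287
[[0.217, 0.0, -0.976], [0.976, -0.0, 0.217], [-0.0, -1.0, -0.0]]
```

```bash
python3 -m inch '0 0 0 0 2 0 1;0 0 0 0 1.5 0 1;0 0 0 0 1 0 1;0 0 0 0 0 0 1;0 0 0 0 0 0 1'
```

```text
clock: 24.2
eef_pos: [0.5038, -0.159, 0.0178]
tool_rot: [0.552, 0.443, -0.443, -0.551]
ft_force: [0.6, -0.6, -1.6]
grip_width: 0.0284
```

```bash
python3 -m inch '0 0 0 0 0.7 0 1;0 0 0 0 0.5 0 1;0 0 0 0 0 0 1;0 0 0 0 0 0 1'
```

```text
clock: 24.7
eef_pos: [0.504, -0.159, 0.0175]
tool_rot: [0.552, 0.443, -0.442, -0.551]
ft_force: [-2.7, 0.2, 5.3]
grip_width: 0.0291
```

Contact with the floor. Letting go.

```bash
python3 -m inch '0 0 0 0 -0.5 0 0.6;0 0 0 0 0 0 0.55;0 0 0 0 0 0 0.5;0 0 0 0 0 0 0.48;0 0 0 0 0 0 0.48;0 0 0 0 0 0 0.48'; python3 -m inch '0 0 0 0 -5 0 0.48;0 0 0 0 -15 0 0.48;0 0 0 0 -30 0 0.48;0 0 0 0 -50 0 0.48;0 0 0 0 -40 0 1;0 0 0 0 0 0 1'; python3 snap.py scene 250 180 110 110 5 rel.png; python3 go.py .425 -.1415 .16 77.47
```

```text
clock: 25.45
eef_pos: [0.5038, -0.159, 0.0171]
tool_rot: [-0.552, -0.443, 0.443, 0.552]
ft_force: [0.2, -0.2, -0.7]
grip_width: 0.0441
clock: 26.2
eef_pos: [0.5067, -0.1599, 0.1624]
tool_rot: [0.554, 0.444, -0.441, -0.549]
ft_force: [-0.6, 0.2, -1.1]
grip_width: 0.0084
turn [ 0.33  0.02 -0.03] shift in tool now [ 0.1 -0.4 82.3] shift after turn [ 0.1  0.  82.3]
turn [-4.0000e-02 -1.7998e+02 -5.1000e-01] shift in tool now [ 0.1 -0.4 82.3] shift after turn [ -0.1   0.  -82.3]
t 26.25 q [-0.31  0.34 -0.05  1.17  0.   -0.09] pos [ 0.5053 -0.1594  0.16  ] F [-0.11  0.56 -0.34] w 0.0016
[[0.217, 0.005, -0.976], [0.976, -0.002, 0.217], [-0.0, -1.0, -0.006]]
```

View pics/rel.png

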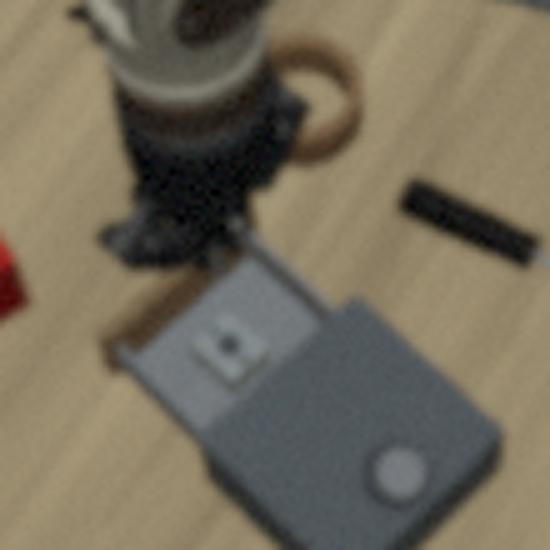

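Block lies flat in the drawer (bore at scene px ≈(296,249)). Now to the front of the drawer.

```bash
python3 -m inch '0 0 0 0 0 30 1;0 0 0 0 0 35 1;0 0 0 0 0 22 1;0 0 0 0 30 0 1;0 0 0 0 40 0 1;0 0 0 0 35 0 1;0 0 0 0 22 0 1;0 0 0 0 0 0 1;0 0 0 0 0 0 1'; python3 go.py .5202 -.1622 .033 77.47; python3 snap.py scene 230 170 130 120 5 prepush.png
```

```text
clock: 27.38
eef_pos: [0.4189, -0.1401, 0.0305]
tool_rot: [0.552, 0.443, -0.443, -0.552]
ft_force: [-0.2, 0.7, -0.2]
grip_width: 0.0003
turn [ 0.    0.01 -0.  ] shift in tool now [   0.4   -2.5 -103.6] shift after turn [   0.4   -2.5 -103.6]
turn [  -0.   -179.99   -0.  ] shift in tool now [   0.4   -2.5 -103.6] shift after turn [ -0.4  -2.5 103.6]
t 27.38 q [-0.32  0.33 -0.46  0.78 -0.   -0.1 ] pos [ 0.4189 -0.1401  0.0305] F [-0.19  0.67 -0.25] w 0.0003
[[0.217, -0.0, -0.976], [0.976, -0.0, 0.217], [-0.0, -1.0, -0.0]]
```

View pics/prepush.png

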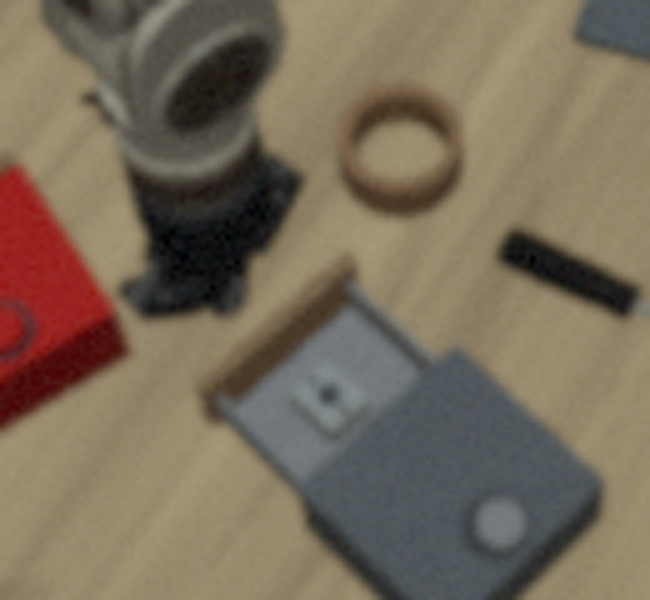

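Lined up in front of the panel. Pushing steadily.

```bash
python3 -m inch '0 0 0 0 0 -8 1;0 0 0 0 0 -6 1;0 0 0 0 0 -5 1;0 0 0 0 0 -5 1;0 0 0 0 0 -6 1;0 0 0 0 0 -6 1;0 0 0 0 0 -6 1;0 0 0 0 0 -6 1;0 0 0 0 0 -6 1;0 0 0 0 0 -6 1;0 0 0 0 0 -6 1;0 0 0 0 0 -6 1';python3 -m inch '0 0 0 0 0 -6 1;0 0 0 0 0 -6 1;0 0 0 0 0 -5 1;0 0 0 0 0 -3 1;0 0 0 0 0 0 1'; python3 go.py .5202 -.1622 .033 77.47
```

```text
clock: 28.92
eef_pos: [0.4891, -0.1559, 0.0299]
tool_rot: [-0.551, -0.442, 0.443, 0.552]
ft_force: [-4.3, -2.0, 0.7]
grip_width: -0.0002
clock: 29.55
eef_pos: [0.5088, -0.1602, 0.03]
tool_rot: [-0.551, -0.442, 0.443, 0.552]
ft_force: [-3.7, -2.2, -0.4]
grip_width: -0.0001
turn [-0.02  0.01 -0.01] shift in tool now [  0.5  -3.  -11.6] shift after turn [  0.5  -3.  -11.6]
turn [-1.0000e-02 -1.7999e+02  2.0000e-02] shift in tool now [  0.5  -3.  -11.6] shift after turn [-0.5 -3.  11.6]
t 29.55 q [-0.3   0.48 -0.21  0.88 -0.   -0.09] pos [ 0.5088 -0.1602  0.03  ] F [-3.74 -2.18 -0.39] w -0.0001
[[0.217, -0.0, -0.976], [0.976, -0.0, 0.217], [-0.0, -1.0, 0.0]]
```

```bash
python3 -m inch '0 0 0 0 0 -3 1;0 0 0 0 0 -3 1;0 0 0 0 0 -2 1;0 0 0 0 0 -1 1;0 0 0 0 0 0 1';python3 -m inch '0 0 0 0 0 -1 1;0 0 0 0 0 -1 1;0 0 0 0 0 0 1';python3 -m inch '0 0 0 0 0 -1 1;0 0 0 0 0 -1 1;0 0 0 0 0 0 1'
```

```text
clock: 30.18
eef_pos: [0.5175, -0.1616, 0.0302]
tool_rot: [-0.551, -0.443, 0.442, 0.552]
ft_force: [-4.3, 0.8, 2.0]
grip_width: -0.0
clock: 30.55
eef_pos: [0.5196, -0.1622, 0.0302]
tool_rot: [-0.551, -0.443, 0.442, 0.552]
ft_force: [-3.0, 1.7, 3.4]
grip_width: 0.0003
clock: 30.92
eef_pos: [0.5205, -0.1624, 0.0301]
tool_rot: [-0.551, -0.442, 0.443, 0.552]
ft_force: [-5.9, 2.9, 5.2]
grip_width: 0.0
```

```bash
python3 -m inch '0 0 0 0 0 -1 1;0 0 0 0 0 -1 1;0 0 0 0 0 0 1';python3 -m inch '0 0 0 0 0 -1 1;0 0 0 0 0 -1 1;0 0 0 0 0 0 1'
```

```text
clock: 31.3
eef_pos: [0.5205, -0.1625, 0.03]
tool_rot: [-0.55, -0.441, 0.444, 0.553]
ft_force: [-10.7, 3.5, 8.2]
grip_width: 0.0002
clock: 31.68
eef_pos: [0.5206, -0.1625, 0.0299]
tool_rot: [-0.549, -0.441, 0.444, 0.554]
ft_force: [-15.0, 4.2, 12.1]
grip_width: 0.0002
```

The drawer is at its inner stop (position fixed at 0.5206 while force climbs to 15 N). Backing off.

```bash
python3 -m inch '0 0 0 0 0 4 1;0 0 0 0 0 4 1;0 0 0 0 0 5 1;0 0 0 0 0 15 1;0 0 0 0 0 25 1;0 0 0 0 0 25 1;0 0 0 0 -40 10 1;0 0 0 0 -50 0 1;0 0 0 0 -50 0 1;0 0 0 0 0 0 1;0 0 0 0 0 0 1';python3 snap.py scene 220 100 220 210 3 end_s.png;python3 snap.py top 220 100 220 210 3 end_t.png
python3 - <<'E'
from h import *
for n in('scene','top'):
  c=bot.camera(n)
  for k,z in(('drawer_front',.034),('latch_top',.08),('plunger_top',.165),('spare_block',.012)):
    for r in bot.spot_point(k,n)[:3]: print(n,k,round(r['conf'],2),np.round(r['point'],1),atz(c,r['point'],z).round(4))
E
```

```text
clock: 33.05
eef_pos: [0.4401, -0.145, 0.1703]
tool_rot: [0.552, 0.443, -0.442, -0.551]
ft_force: [-0.4, 0.9, -0.5]
grip_width: 0.0
scene drawer_front 0.7 [213.7 213.2] [ 0.227 -0.191  0.034]
scene drawer_front 0.53 [305.7 253.9] [ 0.5383 -0.1572  0.034 ]
scene drawer_front 0.51 [137.9 269.7] [ 0.1584 -0.4441  0.034 ]
scene latch_top 0.67 [155.8 294.4] [ 0.2741 -0.4737  0.08  ]
scene latch_top 0.53 [329.4 277.9] [ 0.6417 -0.1974  0.08  ]
scene latch_top 0.5 [232.  233.9] [ 0.3378 -0.23    0.08  ]
scene plunger_top 0.71 [406.8 149.3] [0.6483 0.2337 0.165 ]
scene plunger_top 0.67 [319.5 118. ] [0.3653 0.202  0.165 ]
scene spare_block 0.55 [382.8 172.4] [0.5946 0.2237 0.012 ]
scene spare_block 0.29 [412.6 247.5] [0.7925 0.0323 0.012 ]
top drawer_front 0.55 [468.9 305.9] [ 0.1754 -0.4426  0.034 ]
top drawer_front 0.51 [201.3 167.8] [0.5972 0.3979 0.034 ]
top drawer_front 0.5 [378.9 190.4] [ 0.5307 -0.164   0.034 ]
top latch_top 0.49 [391.1 158.4] [ 0.6247 -0.1937  0.08  ]
top latch_top 0.47 [486.1 271.1] [ 0.2888 -0.4767  0.08  ]
top plunger_top 0.66 [243.7 142.4] [0.6525 0.2371 0.165 ]
top plunger_top 0.56 [257.8 244.6] [0.3661 0.1919 0.165 ]
top spare_block 0.49 [255.4 166.9] [0.6046 0.2301 0.012 ]
top spare_block 0.19 [378.2 187.7] [ 0.541  -0.1651  0.012 ]
```

View pics/end_s.png

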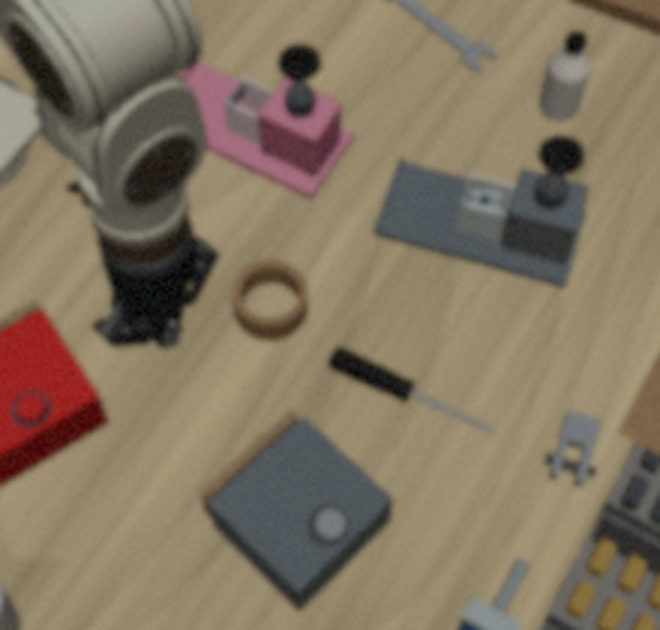

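View pics/end_t.png

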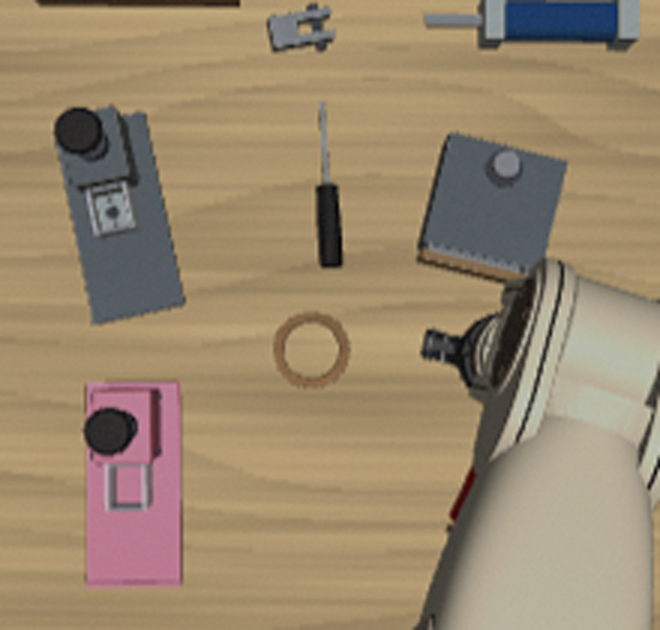

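The drawer is shut (front edge at top px ≈(378,190), as at the start), the plunger and button are up, the spare is in the magazine, and the arm is clear. Handing in.

```bash
python3 -c "
from workcell import bot
print(bot.job_done())"
```

```text
the job is handed in; nothing more can be done
None
```

I did the whole sequence and handed the job in at about 33 s on the robot's clock. The hand-in gave no verdict.

1. **Plunger:** I pressed it once to its stop, where the force rose to 17.8 N at z 0.130. One block was fed out.
2. **Latch:** I pressed the button to its stop at z 0.072, and the drawer sprang fully open.
3. **Block:** I lowered it until it touched the drawer floor, then let go. The picture showed it lying flat.
4. **Drawer:** I pushed it to its inner stop, with the position fixed while the force rose to about 15 N. It stayed shut when I backed off.

**Extra grip:** I closed on the block once before the drawer was open. I let go without lifting it, and it had not moved when I came back for it.

**Last checks:** both cameras showed:
- the drawer shut at its starting position, the plunger and button up, the spare block in the magazine, and the arm clear of everything;
- the bystanders in those pictures (tape roll, screwdriver, clevis, and the sealant and wrench in the scene view) not visibly moved. I did not measure them. The mug and screw jar were outside the final crops.

**Limits:** the trained networks' positions for the drawer front, latch and spare block differed from my fitted poses by up to about 20 mm. They also reported the red and pink look-alikes, so I went by the pictures. The block cannot be seen in the shut drawer, so I could not check its final position.

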